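Set the speed of a tube roller mixer and start it

TASK

Get the tube roller mixer running at its set speed: with a fingertip, push the black lever of the speed dial round until its index line points at the arrowhead on the collar around the scale, and only then press the standing end of the rocker switch fully down to start it. Push the lever from the side, do not pinch it between the fingers. Leave the collar as it is set, and leave the tubes on the rollers and the dropper bottle and cup beside the mixer where they are.

Things in the scene. Friction and masses are not known exactly. Their poses are not given: they have to be found in the camera images.
- mixer: white roller mixer, 210 mm deep (x) by 270 mm wide (y), fixed to the worktop; origin under its centre, x points to its back, y to its left, z up. Its level control deck (front 102 mm, local x -0.105 to -0.003) is 46 mm high; behind it lie four rollers along y (tops 63 mm high) with a 66 mm high cheek at each end. With the tubes nothing on it is higher than 72 mm
- dial_axis (a point): point on the upright axis of the speed dial, on the deck's top (46 mm up), at local (-0.054, 0.055) of the mixer. Its axes are the mixer's
- dial (a joint): speed dial in rad, 0 at the lower stop, growing CLOCKWISE seen from above to 4.71 at the upper stop. At 0 the lever points in the mixer's local direction (-0.707, 0.707), to its front left; at q along local angle 2.356 - q (from the mixer's x towards y). It turns against about 0.045 N m of friction and stays where it is left. It starts at 0.05 to 0.7
- dial_tip (a point): middle of the lever's outer end, 35 mm from the dial axis, 15 mm above the deck; its x axis points outward along the lever. The black lever is a 9 mm thick bar, 15 to 35 mm from the axis, flanks 7 to 22.5 mm above the deck (counterclockwise flank: dial_c0, clockwise flank: dial_c1), a white index line on its crest at 24 mm. Below it is a skirt of 24 mm radius, at most 5 mm high
- collar (a joint): angle of the set collar in rad, counted like the dial's: the lever is on the arrowhead when dial equals collar. It reads 1.5 to 3.5. The collar is very stiff (0.5 N m)
- set_mark (a point): tip of the black arrowhead, 12 mm wide, raised 5.5 mm above the deck, that points inward from the grey set collar (a low ring 41 to 46 mm from the dial axis, outside the printed scale); 40 mm from the axis; its x axis points outward from the dial axis
- switch (a joint): angle of the rocker switch in rad: 0 off (right-hand end standing up), 0.36 on (right-hand end fully down). It turns against about 0.035 N m of friction (2 to 4 N at its end) and stays where it is left
- switch_on_end (a point): top of the rocker's standing right-hand end when off, 14 mm to the mixer's right (-y) of its pivot, 57.8 mm above the worktop; fixed to the mixer, with its axes. The dark rocker, 34 mm long along the mixer's y, 21.5 mm wide, lies right of the dial; a shallow V: when on, its right half is level, 52.5 mm above the worktop, and its left end stands up; its bezel is 2.5 mm high on the deck
- tube_a: blood tube with cap, 16 x 87 mm, lying along the mixer's y in the first groove between the rollers; origin 8 mm below its middle
- tube_b: the same in the second groove
- tube_c: the same in the third groove
- dropper: small brown dropper bottle, 27 x 27 x 82 mm, standing to the right of the mixer; origin at the centre of its underside
- cup: white sample cup with lid, 64 x 64 x 70 mm, standing to the right of the mixer; origin at the centre of its underside

How it is judged:
By the outcome, as a careful person would: the job done as asked, in the order asked, and still so for the second after the job is handed in, with the robot touching nothing.
It also fails if it takes over 48 s, if anything falls off the work surface, if the arm or the gripper's body presses on something with over 40 N, if the wrist force passes 120 N, or if a joint passes its speed limit or range.

ROBOT

A 7-joint arm with a two-finger parallel gripper is mounted at the origin on a cart in front of the work surface, level with it; the furniture and walls round the work are solid. World frame = base frame: x ahead of the robot, y to its left, z up, the work surface at z = 0. Lengths are in m, angles in rad, forces in N, time in s.
With the tool pointing down it reaches from about 0.425 to 0.925 m from the base axis. Payload 6.8 kg.
Tool frame: the origin (TCP) lies midway between the tips of the shut fingers; the grasp point (between the pads) lies 19 mm behind it; z points along the fingers, y is the line along which they close (so a half turn about z gives the same grasp; the last joint's range is limited). The gripper opens to 85 mm and grips with 20 to 120 N. Pads are 22 mm wide; open, the fingers measure 114 mm over their backs; the gripper's body (76 mm by 85 mm) begins 54 mm behind the grasp point. The pads swing forward as they close: fully open they stand 13 mm farther back than shut.
Start: joints at [1.002, 0.477, 0.022, 1.555, -0.011, 1.109, -0.083], TCP at [0.3, -0.605, 0.231] pointing down, gripper open.
Joint ranges: [-2.96, 2.96], [-0.34, 2.1], [-1.41, 1.46], [0.24, 2.44], [-1.37, 4.51], [0.17, 1.92], [-2.96, 2.96]. Speed limits (rad/s): [2.39, 2.39, 3.14, 3.14, 3.14, 3.14, 3.14].

INTERFACE

Orientations are given as a unit quaternion [w, x, y, z].
In Python, from station import * gives the robot as it stands.
- The arm moves only by the shell command python3 -m creep 'ROWS' [FORCE]. ROWS is JSON, a list of rows, each a list of 7 numbers: the gripper command: -1 is shut, 1 is fully open, values between are in proportion, then the shift along the world's x, y, z in mm, then the turn, a rotation vector about the world's x, y, z in rad. A call has 1 to 5 rows; each row shifts and turns the commanded pose from where the row before left it; what a row does not reach is not made up. A row lasts 1/8 s, in which the tool goes at most 62.5 mm and 10.7 degrees, less where a joint would pass 70% of its speed; a pose out of reach is approached as far as the arm can. A call is refused whole if a number of a shift passes 62.5 or a number of a turn 0.188, either way. A call with a gripper value outside its range is refused whole. The fingers move at their own pace and stop on an object; FORCE is the grip in N (left out, the last holds). Time passes only in rows, so rows that do not move let the fingers close. It gives the time, the measured TCP pose, the force, the opening and the grip force at its end, in the units of the state.
- get_obs(): the state, without advancing time (a new reading comes with each control period).
- read_camera(name): name is "scene" or "top" or "wrist"; returns (picture, depth): 400x640x3 uint8, red, green, blue; 400x640 float32, m along the optical axis (not along the pixel's ray), 0 where there is no reading.
- camera_params(name): a dict with "intrinsics" (3x3 intrinsics, pixels), "cam_to_world" (4x4, takes a point from camera to world coordinates); the wrist camera has in their place "mount" (4x4, takes a point from camera to tool coordinates, whose origin is the TCP and whose axes are the flange's). Camera axes: x right, y up, looking along -z (the intrinsics and any distortion apply to the point x, -y, -z); pixel columns grow to the right and rows downward; lengths in m; the calibration is good to about 2 mm. A picture is of the moment at which its call begins: read the wrist's pose just before it. camera_params takes no time and is no camera call.
- hand_in(): hands the job in; it is judged then, once.
The state is a dict: "t": time; "q": joint angles; "joint_vel": joint speeds; "joint_torque": joint torques, N m; "eef_pos": TCP position; "tool_rot": TCP orientation; "contact_force": force on the tool from outside, world axes, zero at the start; "torque": the same for the moment, N m; "gripper_width": opening from 0.0 (shut) to 1.0 (fully open); "grasp_force": force on a finger pad.
Only numpy, scipy, OpenCV 4.12 (cv2) and the standard library are available. Lean on these libraries where they do the work, as an engineer would, in place of code of your own. Each camera call takes 0.05 s, during which the arm holds its last target. There are 200 camera calls.

## Working session

There is one attempt and no reset: what is moved stays moved. The work goes in short steps, Python scripts to look and compute and a shell command to move; the robot and the scene stay as the last step left them, time stands still between calls to the robot, and variables do not carry over. Pictures are saved under pics/ and viewed, at most 10 in all, crops included, and the job is handed in when it is done.

```bash
mkdir -p pics; ls
cat > h.py <<'E'
from station import *
import numpy as np, cv2
def world(name,P=None):
    o=get_obs(); img,d=read_camera(name); p=camera_params(name); 
    return o,img,d,p
E
python3 - <<'E'
from h import *
for n in("top","scene"):
    img,d=read_camera(n); p=camera_params(n)
    cv2.imwrite(f"pics/{n}.png",img[:,:,::-1]); np.savez(f"{n}.npz",img=img,d=d)
    print(n,{k:(np.round(v,4).tolist() if hasattr(v,'__len__') else v) for k,v in p.items()})
print(camera_params("wrist")); o=get_obs(); print(o["t"],o["eef_pos"],o["tool_rot"])
E
```

```text
pics
top {'intrinsics': [[455.3908, 0.0, 314.1522], [0.0, 455.3908, 195.9423], [0.0, 0.0, 1.0]], 'cam_to_world': [[-0.0097, 0.9837, -0.1794, 0.369], [-0.9999, -0.011, -0.0062, -0.3701], [-0.0081, 0.1793, 0.9838, 0.9089], [0.0, 0.0, 0.0, 1.0]]}
scene {'intrinsics': [[427.4704, 0.0, 321.3766], [0.0, 427.4704, 206.6446], [0.0, 0.0, 1.0]], 'cam_to_world': [[-0.8715, 0.3564, -0.337, 0.2574], [-0.4902, -0.6094, 0.6232, 0.1637], [0.0167, 0.7083, 0.7057, 0.683], [0.0, 0.0, 0.0, 1.0]]}
{'intrinsics': array([[345.85650494,   0.        , 318.66064998],
       [  0.        , 345.85650494, 195.30895847],
       [  0.        ,   0.        ,   1.        ]]), 'mount': array([[-1.68262338e-03,  9.56924444e-01,  2.90332183e-01,
         7.29985481e-02],
       [ 9.99998584e-01,  1.60538986e-03,  5.04195562e-04,
         3.07676785e-04],
       [ 1.63807149e-05,  2.90332621e-01, -9.56925791e-01,
        -1.42597571e-01],
       [ 0.00000000e+00,  0.00000000e+00,  0.00000000e+00,
         1.00000000e+00]])}
0.1 [ 0.29993768 -0.60410409  0.23042472] [-7.91863662e-04  9.73566204e-01  2.28403517e-01 -2.29612398e-04]
```

View pics/top.png

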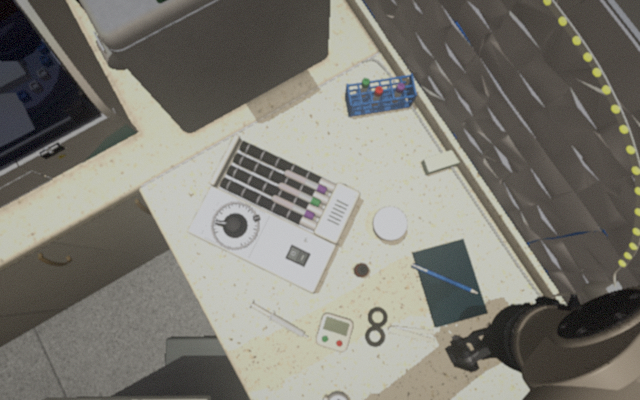

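The top view shows the mixer around (275,215), with the dial near (235,225), the switch near (298,256), the cup at (390,224) and the dropper at (361,270). I'll zoom in on it.

Run:
```python
from h import *
z=np.load("top.npz"); c=z["img"][130:300,180:370]
cv2.imwrite("pics/top_c.png",cv2.resize(c,None,fx=3.5,fy=3.5,interpolation=cv2.INTER_CUBIC)[:,:,::-1])
p=camera_params("top");K=p["intrinsics"];T=p["cam_to_world"];d=z["d"]
def w(u,v):
    D=d[v,u]; return (T@[(u-K[0,2])*D/K[0,0],-(v-K[1,2])*D/K[1,1],-D,1])[:3].round(4)
for u,v in[(235,225),(298,256),(200,222),(305,280),(320,260),(270,240),(361,270),(390,224),(345,200)]:print(u,v,w(u,v))
```

```text
235 225 [ 0.4687 -0.2179  0.0719]
298 256 [ 0.4116 -0.3334  0.0519]
200 222 [ 0.4782 -0.1462  0.0461]
305 280 [ 0.3673 -0.3461  0.0452]
320 260 [ 0.4038 -0.3745  0.0497]
270 240 [ 0.4424 -0.2803  0.0467]
361 270 [ 0.3843 -0.4487  0.069 ]
390 224 [ 0.4675 -0.5043  0.0716]
345 200 [ 0.5142 -0.4226  0.0666]
```

View pics/top_c.png

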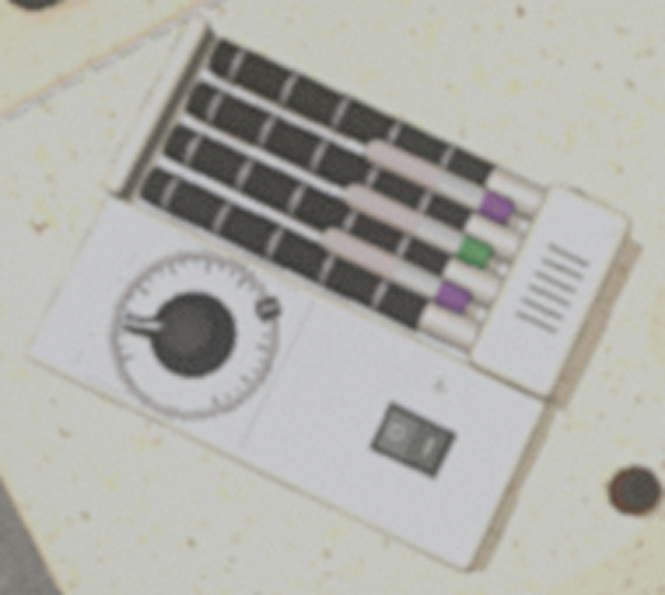

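The lever points image-left at about (217,223). The arrowhead is right-up at about (257,218), roughly 2.2 rad clockwise of the lever. Next I'll shut the fingers and move above the mixer, turning the tool so that a flat finger side will face the lever's counterclockwise flank.

```bash
python3 -m creep '[[-1,14,34,-2,0,0,0.18],[-1,14,34,-2,0,0,0.18],[-1,14,34,-2,0,0,0.18],[-1,14,34,-2,0,0,0.18],[-1,14,34,-2,0,0,0.18]]' && python3 -m creep '[[-1,14,34,-2,0,0,0.18],[-1,14,34,-2,0,0,0.18],[-1,14,34,-2,0,0,0.18],[-1,14,34,-2,0,0,0.18],[-1,14,34,-2,0,0,0.18]]' && python3 -m creep '[[-1,0,0,-5,0,0,0.18],[-1,0,0,-5,0,0,0.18],[-1,0,0,-5,0,0,0.18],[-1,0,0,0,0,0,0.18],[-1,0,0,0,0,0,0]]'
cat >> h.py <<'E'
from scipy.spatial.transform import Rotation as R
def snap(tag,box=None,s=1):
    o=get_obs(); img,d=read_camera("wrist"); p=camera_params("wrist")
    T=np.eye(4); T[:3,:3]=R.from_quat(o["tool_rot"],scalar_first=True).as_matrix(); T[:3,3]=o["eef_pos"]
    T=T@p["mount"]; np.savez(tag+".npz",img=img,d=d,T=T,K=p["intrinsics"])
    c=img if box is None else img[box[1]:box[3],box[0]:box[2]]
    cv2.imwrite(f"pics/{tag}.png",cv2.resize(c,None,fx=s,fy=s,interpolation=cv2.INTER_CUBIC)[:,:,::-1])
    print(o["t"],o["eef_pos"].round(4),o["tool_rot"].round(4),o["q"].round(2))
def atz(z,u,v,h):
    "pixel on the plane z=h"
    T,K=z["T"],z["K"]; r=T[:3,:3]@[(u-K[0,2])/K[0,0],-(v-K[1,2])/K[1,1],-1]; return T[:3,3]+r*(h-T[2,3])/r[2]
def proj(z,P):
    c=np.linalg.inv(z["T"])@np.append(P,1); K=z["K"]; return K[0,0]*c[0]/-c[2]+K[0,2],K[1,1]*c[1]/c[2]+K[1,2]
E
python3 -c "
from h import *
snap('w1')"
```

```text
t: 0.72
eef_pos: [0.3703, -0.4333, 0.2209]
tool_rot: [-0.0, 0.775, 0.631, -0.0]
contact_force: [1.0, -0.3, -0.2]
gripper_width: 0.006
grasp_force: 0.0
t: 1.35
eef_pos: [0.4402, -0.2634, 0.211]
tool_rot: [-0.0, 0.424, 0.906, -0.0]
contact_force: [0.3, 0.1, -0.5]
gripper_width: -0.001
grasp_force: 0.0
t: 1.98
eef_pos: [0.4398, -0.2646, 0.1959]
tool_rot: [-0.0, 0.081, 0.997, 0.0]
contact_force: [0.3, 0.7, 0.4]
gripper_width: -0.0
grasp_force: 0.0
1.975 [ 0.4398 -0.2646  0.1959] [-3.000e-04  8.120e-02  9.967e-01  3.000e-04] [ 0.92  0.31 -0.59  1.94  0.21  0.95  1.63]
```

View pics/w1.png

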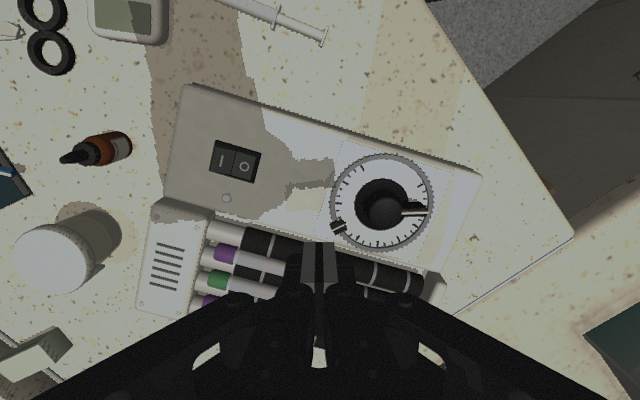

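The wrist view shows the whole deck: the dial at about (381,204) with the lever pointing right, the arrowhead at about (338,226), the switch at (235,161), and the deck's front corners at about (186,86) and (480,176). I'll crop the dial.

Run:
```python
from h import *
z=np.load("w1.npz"); c=z["img"][145:260,320:445].astype(float)
c=np.clip(c*1.3,0,255).astype(np.uint8)
cv2.imwrite("pics/w1c.png",cv2.resize(c,None,fx=5,fy=5,interpolation=cv2.INTER_CUBIC)[:,:,::-1])
fr=atz(z,186,86,.046);fl=atz(z,480,176,.046); print(fr,fl,np.linalg.norm(fl-fr))
y=(fl-fr)[:2]; yaw=np.arctan2(y[1],y[0])-np.pi/2; print("yaw",np.degrees(yaw))
print("dial c",atz(z,381,203,.046),"switch",atz(z,235,161,.052))
Rm=R.from_euler('z',yaw).as_matrix(); o=(fr+fl)/2-Rm@[-.105,0,0]; print("dial from corners",o+Rm@[-.054,.055,0])
```

```text
[ 0.34519437 -0.35814554  0.046     ] [ 0.45933881 -0.12631269  0.046     ] 0.25840941250560956
yaw -26.213635433265498
dial c [ 0.46982199 -0.21409642  0.046     ] switch [ 0.41054918 -0.33186302  0.052     ]
dial from corners [ 0.47231598 -0.21541337  0.046     ]
```

View pics/w1c.png

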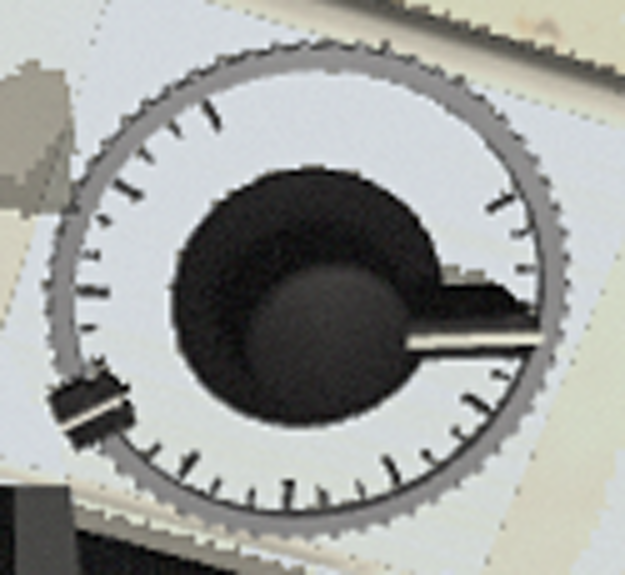

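```bash
cat >> h.py <<'E'
YAW=np.radians(-26.2)
def q_of(v): return (2.356+YAW-np.arctan2(v[1],v[0]))%(2*np.pi)
E
python3 - <<'E'
from h import *
z=np.load("w1.npz"); f=lambda a,b,h: atz(z,320+(a+.5)/5-.5,145+(b+.5)/5-.5,h)
for h in(.048,.050):
    P=[f(a,b,h) for a,b in((47,290),(568,290),(307,45),(307,535))]
    print("centre",h,(P[0]+P[1])/2,(P[2]+P[3])/2,np.linalg.norm(P[0]-P[1]),np.linalg.norm(P[2]-P[3]))
C=f(307.5,290,.049)
a,b=f(65,430,.0515),f(128,395,.0515); print("arrow",a,b,"q pos",q_of((a+b)/2-C),"q line",q_of(a-b),np.linalg.norm(a-C),np.linalg.norm(b-C))
a,b=f(408,342,.07),f(540,338,.07); print("lever",a,b,"q",q_of(b-C),q_of(b-a),np.linalg.norm(b-C))
for t in((500,203),(212,113)): v=f(*t,.046)-C; print("tick",q_of(v),np.linalg.norm(v))
E
```

```text
centre 0.048 [ 0.46875357 -0.21422628  0.048     ] [ 0.47071968 -0.21454658  0.048     ] 0.09218947954658714 0.0915271465205775
centre 0.05 [ 0.46804197 -0.21449672  0.05      ] [ 0.46999454 -0.21481481  0.05      ] 0.09155496070816203 0.09089718636698696
arrow [ 0.48665162 -0.26053082  0.0515    ] [ 0.48184447 -0.24844235  0.0515    ] q pos 3.093182755728927 q line 3.091028993783139 0.04970043625780446 0.03671353854374558
lever [ 0.47263491 -0.20185093  0.07      ] [ 0.47550942 -0.18029843  0.07      ] q 0.5337371053926363 0.4605178057030641 0.040652493750477574
tick 0.06981440529255378 0.036857782145216025
tick 4.690395974874825 0.035943135785271974
```

The arrow reads about 3.09 and the lever about 0.5, and the dial centre is about (0.469,-0.2145). I'll descend behind the lever's counterclockwise flank with 14 mm of gap.

```bash
python3 -m creep '[[-1,2.3,43,0,0,0,0],[-1,2.3,43,0,0,0,0],[-1,0,0,-46,0,0,0],[-1,0,0,-46,0,0,0],[-1,0,0,-46,0,0,0]]' && python3 -m creep '[[-1,0,0,-1,0,0,0]]'
python3 - <<'E'
from h import *
snap('w2')
o=get_obs(); C=np.array([.469,-.2145]); p=o["eef_pos"][:2]; M=R.from_quat(o["tool_rot"],scalar_first=True).as_matrix(); yaw=np.arctan2(M[1,0],M[0,0])
print("yaw",yaw)
def pose(q,g=0):
    th=2.356+YAW-q; return C+.031*np.array([np.cos(th),np.sin(th)])+(.0155+g)*np.array([-np.sin(th),np.cos(th)]),th+np.pi/2
p0,y0=p,yaw
for q in [.5]+list(np.arange(.67,2.72,.17)):
    p1,y1=pose(q); print(round(q,2),((p1-p0)*1e3).round(1),round((y1-y0+np.pi)%(2*np.pi)-np.pi,3)); p0,y0=p1,y1
E
```

```text
t: 2.65
eef_pos: [0.445, -0.1788, 0.0573]
tool_rot: [0.0, 0.082, 0.997, -0.0]
contact_force: [0.3, -1.5, 0.6]
gripper_width: 0.0
grasp_force: 0.0
t: 2.78
eef_pos: [0.4423, -0.1777, 0.055]
tool_rot: [-0.003, 0.081, 0.997, 0.001]
contact_force: [0.2, 0.0, -0.2]
gripper_width: 0.001
grasp_force: 0.0
2.775 [ 0.4423 -0.1777  0.055 ] [-3.200e-03  8.140e-02  9.967e-01  9.000e-04] [ 0.7   0.48 -0.54  2.13  0.4   0.65  1.29]
yaw 2.9791891000094943
0.5 [15.  -3.2] -0.01
0.67 [5.8 1.2] -0.17
0.84 [5.9 0.2] -0.17
1.01 [ 5.8 -0.8] -0.17
1.18 [ 5.6 -1.8] -0.17
1.35 [ 5.2 -2.7] -0.17
1.52 [ 4.7 -3.5] -0.17
1.69 [ 4.  -4.3] -0.17
1.86 [ 3.3 -4.9] -0.17
2.03 [ 2.4 -5.4] -0.17
2.2 [ 1.4 -5.7] -0.17
2.37 [ 0.5 -5.9] -0.17
2.54 [-0.5 -5.9] -0.17
2.71 [-1.5 -5.7] -0.17
```

View pics/w2.png

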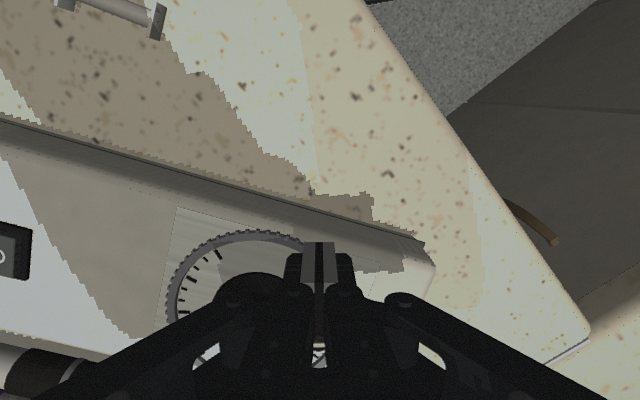

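The fingertips are beside the dial at (320,245), behind the lever. Now I'll close the gap and sweep clockwise, checking force as I go.

```bash
python3 -m creep '[[-1,7.5,-1.6,0,0,0,0],[-1,7.5,-1.6,0,0,0,0],[-1,5.8,1.2,0,0,0,-0.17],[-1,5.9,0.2,0,0,0,-0.17],[-1,5.8,-0.8,0,0,0,-0.17]]' && python3 -m creep '[[-1,5.6,-1.8,0,0,0,-0.17],[-1,5.2,-2.7,0,0,0,-0.17],[-1,4.7,-3.5,0,0,0,-0.17],[-1,4,-4.3,0,0,0,-0.17]]'
python3 -c "
from h import *
snap('w3')
o=get_obs();M=R.from_quat(o['tool_rot'],scalar_first=True).as_matrix();print(np.arctan2(M[1,0],M[0,0]))"
```

```text
t: 3.45
eef_pos: [0.4777, -0.1814, 0.0584]
tool_rot: [0.0, 0.332, 0.943, -0.0]
contact_force: [-1.9, 0.5, 0.6]
gripper_width: -0.005
grasp_force: 1.2
t: 3.95
eef_pos: [0.4972, -0.193, 0.0583]
tool_rot: [-0.0, 0.627, 0.779, 0.0]
contact_force: [-2.9, 2.2, 0.2]
gripper_width: 0.002
grasp_force: 1.3
3.95 [ 0.4972 -0.193   0.0583] [-1.000e-04  6.274e-01  7.787e-01  3.000e-04] [ 0.44  0.49 -0.24  2.02  0.18  0.65  0.3 ]
1.7784539214864565
```

View pics/w3.png

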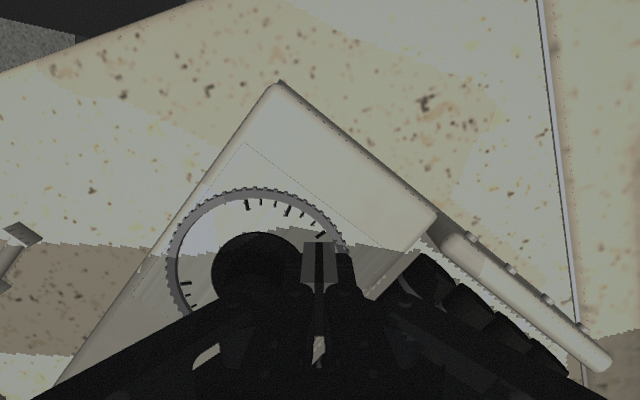

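The fingers follow the lever round: the lever side is hidden beyond the tips at (320,245), and the force is about 3.6 N. Continuing short of the mark.

```bash
python3 -m creep '[[-1,3.3,-4.9,0,0,0,-0.17],[-1,2.4,-5.4,0,0,0,-0.17],[-1,1.4,-5.7,0,0,0,-0.17],[-1,0.5,-5.9,0,0,0,-0.17],[-1,-0.5,-5.9,0,0,0,-0.17]]' && python3 -m creep '[[-1,-1.5,-5.7,0,0,0,-0.17],[-1,0,0,0,0,0,0]]'
python3 -m creep '[[-1,6,14,0,0,0,0],[-1,0,0,40,0,0,0],[-1,10,25,40,0,0,0],[-1,10,25,0,0,0,0],[-1,0,0,0,0,0,0]]'
python3 -c "
from h import *
snap('w4')
z=np.load('w4.npz');print(proj(z,[.469,-.2145,.05]))"
```

```text
t: 4.62
eef_pos: [0.5052, -0.2204, 0.0583]
tool_rot: [-0.0, 0.892, 0.452, 0.001]
contact_force: [0.0, 2.5, 1.0]
gripper_width: -0.002
grasp_force: 1.2
t: 4.88
eef_pos: [0.5036, -0.227, 0.0582]
tool_rot: [0.001, 0.926, 0.378, 0.001]
contact_force: [0.3, 1.2, 0.9]
gripper_width: 0.002
grasp_force: 0.4
t: 5.5
eef_pos: [0.53, -0.1596, 0.1381]
tool_rot: [-0.0, 0.925, 0.38, 0.001]
contact_force: [-0.0, 0.0, -0.6]
gripper_width: 0.003
grasp_force: 0.0
5.5 [ 0.53   -0.1596  0.1381] [-1.000e-04  9.252e-01  3.795e-01  1.100e-03] [ 0.17  0.39  0.02  1.94 -0.01  0.81 -0.6 ]
(np.float64(314.09952724914984), np.float64(301.4970995026376))
```

View pics/w4.png

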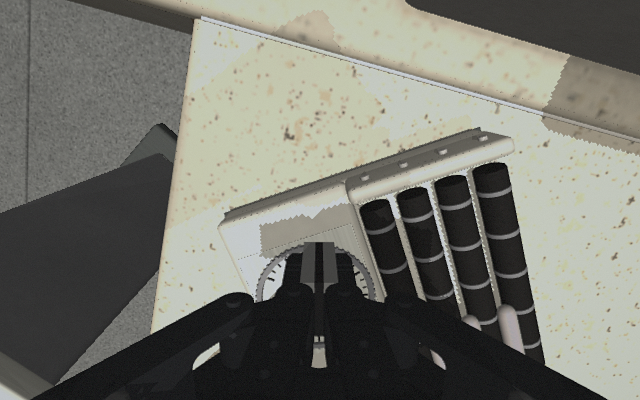

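The fingers hide the dial because I moved the wrong way; the camera has to go to the other side.

```bash
python3 -m creep '[[-1,-35,-35,12,0,0,0],[-1,-40,-40,12,0,0,0],[-1,0,0,0,0,0,0]]'
python3 -c "
from h import *
snap('w5')
z=np.load('w5.npz');u,v=map(int,proj(z,[.469,-.2145,.05]));print(u,v)
c=np.clip(z['img'][v-75:v+75,u-75:u+75]*1.2,0,255).astype(np.uint8)
cv2.imwrite('pics/w5c.png',cv2.resize(c,None,fx=4,fy=4,interpolation=cv2.INTER_CUBIC)[:,:,::-1])"
```

```text
t: 5.92
eef_pos: [0.4494, -0.2427, 0.1616]
tool_rot: [0.001, 0.928, 0.372, -0.001]
contact_force: [0.9, 0.3, -0.6]
gripper_width: 0.002
grasp_force: 0.0
5.925 [ 0.4494 -0.2427  0.1616] [ 6.000e-04  9.281e-01  3.724e-01 -1.100e-03] [ 0.32  0.29  0.06  2.02 -0.02  0.83 -0.42]
309 145
```

View pics/w5c.png

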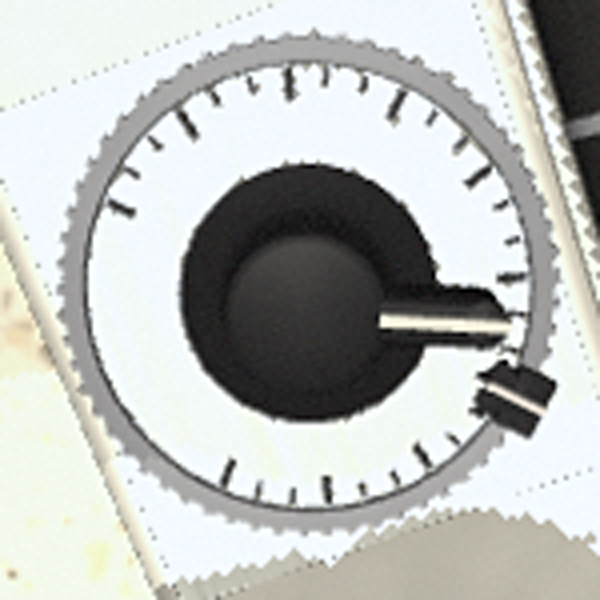

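```bash
cat > m5.py <<'E'
from h import *
z=np.load("w5.npz"); f=lambda a,b,h: atz(z,234+(a+.5)/4-.5,70+(b+.5)/4-.5,h)
C=f(307.5,282.5,.049)
a,b=f(482,375,.0515),f(545,408,.0515); print("C",C,"arrow q pos",q_of((a+b)/2-C),"q line",q_of(b-a),np.linalg.norm(b-C))
a,b=f(380,320,.07),f(508,326,.07); print("lever q",q_of(b-C),q_of(b-a),np.linalg.norm(b-C))
for t in((122,209),(230,473)): v=f(*t,.046)-C; print("tick",q_of(v),np.linalg.norm(v))
E
python3 m5.py
```

```text
C [ 0.47240421 -0.21239463  0.049     ] arrow q pos 3.187258408480377 q line 3.1909629844091567 0.050015822884449515
lever q 2.835856475800652 2.755111801496415 0.04069178417426455
tick 6.215398217328911 0.03647884029668767
tick 4.669545761222391 0.04038158844645936
```

The lever is still about 0.35–0.44 rad short of the arrow, with the lever line at about (345,151) and the arrowhead at about (362,168) full-frame. I'll refine with subpixel line fits before the last push.

```bash
cat >> h.py <<'E'
def fitline(z,box,h):
    "bright stripe inside a dark part: weighted points in box (u0,v0,u1,v1) -> world points on z=h: mean, direction, n, depth z"
    u0,v0,u1,v1=box; g=cv2.cvtColor(z["img"],cv2.COLOR_RGB2GRAY)
    dark=(g<90).astype(np.uint8); cl=cv2.morphologyEx(dark,cv2.MORPH_CLOSE,np.ones((7,7),np.uint8))
    m=np.zeros_like(g); m[v0:v1,u0:u1]=((cl>0)&(g>=90))[v0:v1,u0:u1]
    n,l,s,_=cv2.connectedComponentsWithStats(m,connectivity=8); k=1+np.argmax(s[1:,4]); v,u=np.nonzero(l==k)
    P=np.array([atz(z,a,b,h) for a,b in zip(u,v)])[:,:2]; w=g[v,u].astype(float)-60; c=np.average(P,axis=0,weights=w)
    e,V=np.linalg.eigh(np.cov(P.T,aweights=w)); dz=z["d"][v,u]
    W=[(z["T"]@[(a-z["K"][0,2])*D/z["K"][0,0],-(b-z["K"][1,2])*D/z["K"][1,1],-D,1])[2] for a,b,D in zip(u,v,dz)]
    return c,V[:,1],len(u),np.sqrt(e).round(4),np.median(W),(u.min(),v.min(),u.max(),v.max())
def ring(z,C0,h=.049):
    "fit the collar's grey outer edge: radial white/grey step, returns centre on z=h by robust circle fit on grey band pixels"
    g=z["img"].astype(int); pts=[]
    for a in np.linspace(0,2*np.pi,180,endpoint=False):
        rr=np.arange(.037,.050,.0003); pr=[]
        for r in rr:
            u,v=proj(z,[C0[0]+r*np.cos(a),C0[1]+r*np.sin(a),h]); pr.append(cv2.getRectSubPix(z["img"],(1,1),(float(u),float(v)))[0,0].astype(float).mean())
        pr=np.array(pr); k=np.argmin(np.convolve(pr,np.ones(15)/15,'same')[7:-7])+7
        pts.append([C0[0]+rr[k]*np.cos(a),C0[1]+rr[k]*np.sin(a)])
    pts=np.array(pts)
    from scipy.optimize import least_squares
    s=least_squares(lambda p:np.hypot(*(pts-p[:2]).T)-p[2],[*C0,.0435],loss='soft_l1',f_scale=.0004).x
    return s
E
cat > m.py <<'E'
from h import *
import sys
def run(tag,lb,ab,C0):
    z=np.load(tag+".npz"); s=ring(z,C0); s=ring(z,s[:2]); print(tag,"ring",s.round(4))
    for nm,b,h in(("lever",lb,.07),("arrow",ab,.0515)):
        c,d,n,e,W,bb=fitline(z,b,h); v=c-s[:2]; d=d*np.sign(d@v)
        print(nm,n,e,"zdepth",round(W,4),"q dir",q_of(d).round(3),"q pos",q_of(v).round(3),"r",np.hypot(*v).round(4),bb)
E
python3 - <<'E'
from m import *
run("w1",(396,205,432,222),(328,215,350,240),[.469,-.2145])
run("w5",(325,142,364,158),(350,160,374,180),[.4724,-.2124])
E
```

```text
w1 ring [ 0.4695 -0.215   0.0431]
lever 88 [0.0009 0.0073] zdepth 0.0703 q dir 0.485 q pos 0.516 r 0.0264 (np.int64(401), np.int64(208), np.int64(430), np.int64(216))
arrow 40 [0.0014 0.0027] zdepth 0.0481 q dir 3.027 q pos 3.344 r 0.0421 (np.int64(331), np.int64(215), np.int64(339), np.int64(222))
w5 ring [ 0.4708 -0.2141  0.0428]
lever 159 [0.0011 0.0075] zdepth 0.0702 q dir 2.814 q pos 2.792 r 0.0262 (np.int64(329), np.int64(148), np.int64(363), np.int64(157))
arrow 37 [0.0004 0.0036] zdepth 0.0519 q dir 3.153 q pos 3.164 r 0.0421 (np.int64(354), np.int64(165), np.int64(368), np.int64(173))
```

The subpixel fit puts the lever at about 2.80 and the arrow at about 3.16, so 0.36 rad remains. I'll go back behind the lever and push 0.345.

```bash
python3 -m creep '[[-1,27,12,0,0,0,0],[-1,28,13,0,0,0,0],[-1,0,0,-40,0,0,0],[-1,0,0,-40,0,0,0],[-1,0,0,-23,0,0,0]]' && python3 -m creep '[[-1,-3,-7,0,0,0,0],[-1,-3,-7,0,0,0,0],[-1,-1.7,-3.8,0,0,0,-0.115],[-1,-2.1,-3.6,0,0,0,-0.115],[-1,-2.5,-3.3,0,0,0,-0.115]]' && python3 -m creep '[[-1,0,0,0,0,0,0],[-1,0,0,0,0,0,0]]'
python3 -m creep '[[-1,3,1.5,0,0,0,0],[-1,0,0,40,0,0,0],[-1,-20,-10,40,0,0,0],[-1,-35,-10,20,0,0,0],[-1,0,0,0,0,0,0]]' && python3 -m creep '[[-1,0,0,0,0,0,0],[-1,0,0,0,0,0,0]]'
python3 -c "
from h import *
snap('w6')
z=np.load('w6.npz');u,v=map(int,proj(z,[.470,-.2145,.05]));print(u,v)
v=max(v,75);c=np.clip(z['img'][v-75:v+75,u-75:u+75]*1.2,0,255).astype(np.uint8)
cv2.imwrite('pics/w6c.png',cv2.resize(c,None,fx=4,fy=4,interpolation=cv2.INTER_CUBIC)[:,:,::-1])"
```

```text
t: 6.6
eef_pos: [0.5078, -0.2115, 0.0556]
tool_rot: [-0.001, 0.926, 0.377, -0.001]
contact_force: [0.0, 0.8, 0.8]
gripper_width: -0.001
grasp_force: 0.0
t: 7.22
eef_pos: [0.4975, -0.238, 0.0598]
tool_rot: [0.0, 0.978, 0.21, 0.002]
contact_force: [1.9, 1.7, -1.2]
gripper_width: -0.0
grasp_force: 1.0
t: 7.48
eef_pos: [0.497, -0.2382, 0.0593]
tool_rot: [0.001, 0.977, 0.212, 0.001]
contact_force: [2.0, 0.1, 0.6]
gripper_width: -0.003
grasp_force: 0.6
t: 8.1
eef_pos: [0.4423, -0.2579, 0.1598]
tool_rot: [0.001, 0.978, 0.21, 0.0]
contact_force: [0.3, -0.5, -0.2]
gripper_width: -0.002
grasp_force: 0.0
t: 8.35
eef_pos: [0.4446, -0.2555, 0.1576]
tool_rot: [-0.0, 0.977, 0.212, -0.0]
contact_force: [-0.3, 1.5, -0.3]
gripper_width: -0.002
grasp_force: 0.0
8.35 [ 0.4446 -0.2555  0.1576] [-4.000e-04  9.773e-01  2.121e-01 -4.000e-04] [ 0.27  0.3   0.15  2.02 -0.06  0.82 -0.68]
281 138
```

View pics/w6c.png

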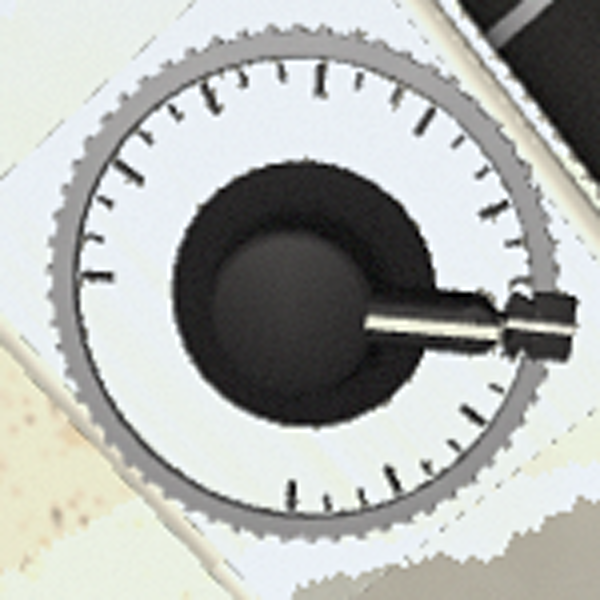

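Lever line and arrow line now look nearly collinear at about (315,143) and (340,144). I'll quantify that, averaging a few frames.

Run:
```python
from m import *
for t in "w6","w7","w8":
    if t!="w6": snap(t)
    run(t,(296,138,332,151),(334,138,353,150),[.47,-.2145])
```

```text
w6 ring [ 0.4709 -0.2145  0.0429]
lever 136 [0.0008 0.0067] zdepth 0.0704 q dir 3.15 q pos 3.148 r 0.024 (np.int64(297), np.int64(142), np.int64(331), np.int64(150))
arrow 41 [0.0005 0.0031] zdepth 0.0519 q dir 3.157 q pos 3.162 r 0.0429 (np.int64(334), np.int64(143), np.int64(348), np.int64(146))
8.4 [ 0.4445 -0.2555  0.1575] [-4.000e-04  9.773e-01  2.120e-01 -5.000e-04] [ 0.27  0.3   0.15  2.02 -0.06  0.82 -0.68]
w7 ring [ 0.4709 -0.2146  0.0429]
lever 138 [0.0008 0.0067] zdepth 0.0705 q dir 3.151 q pos 3.148 r 0.024 (np.int64(297), np.int64(142), np.int64(331), np.int64(150))
arrow 39 [0.0005 0.0031] zdepth 0.0517 q dir 3.157 q pos 3.162 r 0.0429 (np.int64(334), np.int64(143), np.int64(348), np.int64(146))
8.45 [ 0.4444 -0.2556  0.1576] [-3.000e-04  9.773e-01  2.119e-01 -5.000e-04] [ 0.27  0.3   0.15  2.02 -0.06  0.82 -0.68]
w8 ring [ 0.4709 -0.2146  0.0429]
lever 141 [0.0008 0.0068] zdepth 0.0704 q dir 3.159 q pos 3.15 r 0.024 (np.int64(297), np.int64(141), np.int64(331), np.int64(150))
arrow 39 [0.0005 0.0032] zdepth 0.0519 q dir 3.155 q pos 3.162 r 0.0428 (np.int64(334), np.int64(142), np.int64(348), np.int64(146))
```

Run:
```python
from h import *
z=np.load("w8.npz"); g=cv2.cvtColor(z["img"],cv2.COLOR_RGB2GRAY)
v,u=np.nonzero(g[138:152,296:332]>=140); k=np.median(v)
P=np.array([atz(z,a+296,b+138,.07)[:2] for a,b in zip(u,v) if abs(g[b+138-3,a+296].astype(int))<100 or abs(g[b+138+4,a+296].astype(int))<100])
m=P.mean(0); d=np.linalg.svd(P-m)[2][0]; w=m-[.4709,-.2146]; d*=np.sign(d@w); print(len(P),q_of(d),q_of(w))
for t in "w1","w8":
    z=np.load(t+".npz"); g=cv2.cvtColor(z["img"],cv2.COLOR_RGB2GRAY); u,v=map(int,proj(z,[.4105,-.332,.05])); print(t,"px",u,v)
    m=np.zeros_like(g); s=np.s_[max(v-32,0):v+32,max(u-36,0):u+36]; m[s]=(g[s]<80)
    m=cv2.morphologyEx(m,cv2.MORPH_CLOSE,np.ones((7,7),np.uint8)); n,l,st,_=cv2.connectedComponentsWithStats(m); k=1+np.argmax(st[1:,4])
    vv,uu=np.nonzero(l==k); (c,sz,a)=cv2.minAreaRect(np.c_[uu,vv].astype(np.float32)); bx=cv2.boxPoints((c,sz,a))
    B=np.array([atz(z,*q,.049)[:2] for q in bx]); print(B.round(4).tolist(),B.mean(0).round(4),[np.linalg.norm(B[i]-B[i-1]).round(4) for i in(0,1)])
    print("on end depth z:",[round(float((z["T"]@np.r_[[(a-z["K"][0,2])*D/z["K"][0,0],-(b-z["K"][1,2])*D/z["K"][1,1],-D,1]])[2]),4) for a,b in [tuple(map(int,proj(z,[.4043+e*.4415,-.3445+e*.897,.057]))) for e in(0,.014,.028)] if 0<=b<400 and 0<=a<640 for D in [z["d"][b,a]]])
```

```text
115 3.1342589994811325 3.1592924258223105
w1 px 235 160
[[0.4147, -0.3588], [0.3902, -0.3447], [0.4077, -0.3084], [0.4329, -0.3217]] [ 0.4114 -0.3334] [np.float64(0.0413), np.float64(0.0283)]
on end depth z: [0.0565, 0.0487, 0.0514]
w8 px 387 265
[[0.4102, -0.3075], [0.4371, -0.3233], [0.4055, -0.372], [0.3765, -0.3564]] [ 0.4073 -0.3398] [np.float64(0.0594), np.float64(0.0312)]
on end depth z: [0.0573, 0.0512, 0.0523]
```

The lever is aligned with the arrow to within about 0.02 rad. The switch's on-end is at about (0.405,-0.345), and its depth reads 57 mm as expected. Moving over it with the fingertip square to the mixer.

```bash
python3 -m creep '[[-1,-8,-18,0,0,0,-0.177],[-1,-8,-18,0,0,0,-0.177],[-1,-8,-18,0,0,0,-0.177],[-1,-8,-18,0,0,0,-0.177],[-1,-8,-18,0,0,0,-0.177]]' && python3 -m creep '[[-1,0,0,-40,0,0,0],[-1,0,0,-40,0,0,0],[-1,0,0,-6,0,0,0],[-1,0,0,0,0,0,0]]'
```

```text
t: 9.12
eef_pos: [0.404, -0.3466, 0.1579]
tool_rot: [0.0, 0.973, -0.23, -0.0]
contact_force: [0.4, 0.2, -0.0]
gripper_width: 0.0
grasp_force: 0.0
t: 9.62
eef_pos: [0.4043, -0.3463, 0.0726]
tool_rot: [0.0, 0.974, -0.228, -0.0]
contact_force: [-0.5, 0.1, 0.4]
gripper_width: 0.003
grasp_force: 0.0
```

```bash
python3 -m creep '[[-1,0,0,-7,0,0,0],[-1,0,0,-5,0,0,0],[-1,0,0,-4,0,0,0],[-1,0,0,-3,0,0,0],[-1,0,0,0,0,0,0]]'; python3 -m creep '[[-1,0,0,-1.5,0,0,0],[-1,0,0,0,0,0,0]]'; python3 -m creep '[[-1,0,0,-1.5,0,0,0],[-1,0,0,0,0,0,0]]'
```

```text
t: 10.25
eef_pos: [0.4041, -0.3464, 0.0533]
tool_rot: [0.0, 0.974, -0.228, 0.0]
contact_force: [-0.3, 0.2, 0.3]
gripper_width: -0.002
grasp_force: 0.4
t: 10.5
eef_pos: [0.4041, -0.3464, 0.0525]
tool_rot: [-0.0, 0.974, -0.228, 0.0]
contact_force: [-1.4, 0.3, 9.3]
gripper_width: 0.003
grasp_force: 4.9
t: 10.75
eef_pos: [0.4042, -0.3464, 0.0523]
tool_rot: [-0.0, 0.974, -0.228, 0.0]
contact_force: [-6.3, 3.6, 25.2]
gripper_width: 0.002
grasp_force: 12.5
```

The rocker has hit its stop: 52.3 mm, with the force rising to 25 N. Lifting off to check everything.

```bash
python3 -m creep '[[-1,0,0,10,0,0,0],[-1,0,0,45,0,0,0],[-1,-8,25,45,0,0,0],[-1,8,35,30,0,0,0],[-1,0,0,0,0,0,0]]' && python3 -m creep '[[-1,0,0,0,0,0,0],[-1,0,0,0,0,0,0]]'
python3 -c "
from h import *
snap('w9')
z=np.load('w9.npz')
for P in ([.47,-.2145,.05],[.405,-.345,.053],[.4175,-.32,.057]):
  u,v=proj(z,P);D=z['d'][int(v),int(u)];K=z['K'];print(u,v,(z['T']@[(u-K[0,2])*D/K[0,0],-(v-K[1,2])*D/K[1,1],-D,1])[:3])"
```

```text
t: 11.38
eef_pos: [0.4062, -0.284, 0.1823]
tool_rot: [-0.001, 0.974, -0.225, 0.002]
contact_force: [0.6, -0.8, 0.2]
gripper_width: -0.003
grasp_force: 0.0
t: 11.62
eef_pos: [0.4031, -0.2867, 0.1793]
tool_rot: [0.0, 0.974, -0.228, -0.001]
contact_force: [-0.4, 0.5, 0.3]
gripper_width: 0.001
grasp_force: 0.0
11.625 [ 0.4031 -0.2867  0.1793] [ 1.000e-04  9.736e-01 -2.282e-01 -1.000e-03] [ 0.16  0.25  0.39  2.05 -0.12  0.86 -1.41]
198.04451184432764 150.84719494248526 [ 0.46991931 -0.22271987  0.07102636]
383.0708878565466 151.49713481426136 [ 0.40495857 -0.3450157   0.0528259 ]
347.75203449555227 152.33203939890626 [ 0.41765254 -0.32000223  0.05778495]
```

View pics/w9.png

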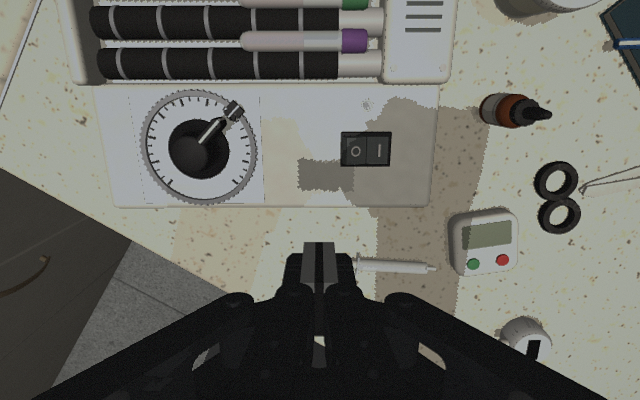

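The lever at (213,128) points at the arrowhead at (234,110). The rocker's right half is level at 52.8 mm with its left end up at 57.8 mm. The two tubes in view, the dropper and the part of the cup in view look undisturbed.

```bash
python3 -c "
from station import *
print(hand_in())"
```

```text
the job is handed in; nothing more can be done
None
```

I pushed the speed dial's lever from the side onto the arrowhead (within about 0.02 rad), then pressed the rocker fully down to its stop; the job is handed in at about 11.7 s, and I saw no sign that the collar, tubes, dropper or cup had moved.

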